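Cock the spring tapper of a board tester

TASK

Cock the spring tapper on the bench: lift its hook arm by the cross handle, draw it back over the tooth of the catch, lower it gently behind the tooth until it lies level on the catch, and ease it forward until the catch carries the spring, then let go so that it stays cocked. Do not ram the buffer when drawing back, never let the tapper fly forward, and leave the other things on the bench where they are.

Things in the scene. Friction and masses are not known exactly. Their poses are not given: they have to be found in the camera images.
- tester: Tap tester fixed to the bench: aluminium plate 330 x 90 x 10 mm with two lengthwise rails, a green circuit board standing across one end (85 mm high), a grey catch block near the other end. Origin on the bench, on the plate's centre line 10 mm from its middle. Its x axis is level, lengthwise, away from the circuit board: the direction in which the tapper is DRAWN BACK. z is up.
- handle (a point): Centre of the black cross handle, a round bar 12 mm thick and 50 mm long, level, along the tester's y, on an 8 mm stem near the rear end of the steel hook arm; 69 mm over the bench at rest, 75 mm with the arm level. Pinch it from above, fingers before and behind it (closing along the tester's x). The arm's bar below it is 12 mm wide, top at 48 mm: keep the fingertips above 52 mm.
- nose (a point): Middle of the lower edge of the hook nose's front (-x) face. The nose is a square steel tooth under the hook arm, 12 mm wide, 8 mm long, reaching 10 mm down from the bar; its front face is 27 mm forward (-x) of the handle's centre. With the arm level it is 30 mm over the bench. This face must come to bear on the rear (+x) face of the catch's tooth.
- carriage (a joint): Draw of the sprung carriage along the tester's x (m), 0 at rest; handle and nose move with it. Its spring pulls forward with 3.6 N plus 90 N/m (9 N at 0.06). The catch block, with catch and buffer, is clamped on the rails at a place NOT measured that differs each time: the arm hooks at a draw between 0.044 and 0.076. 6 mm more draw than that brings the carriage against the buffer.
- hook_arm (a joint): Lift of the hook arm (rad): -0.05 at rest, 0 level (as when hooked, resting on the catch's pad), to 0.3. Hinged on the carriage 118 mm forward of the handle, 39 mm below it; weight and a light spring press it down, 1.4 N at the handle. The catch's tooth stands 5 mm higher than the nose's lower edge at level: lift by 0.08 to 0.15 rad (handle 10 to 17 mm above its level height).
- catch (a joint): Dip of the hair-trigger catch (rad), 0 when up: a sprung steel lever 14 mm wide on the centre line. From the carriage side: upright tooth 6 mm thick, gap of 24 mm for the nose, pad 8 mm long under the hook arm near the handle, then the pivot. Pressing down on the pad, or on the arm lying on it, with over some 4 N dips it; near 0.1 the tooth lets the nose go and the tapper fires.
- buffer (a joint): How far the rubber-headed buffer rod has been pushed in (m), 0 when free; it yields 1 mm per 5 N. It juts from the catch block towards the carriage, low between the rails, and stops the carriage 6 mm behind the hooked place. More than 3 mm (15 N on top of the tapper's spring) is ramming it.
- wash_bottle: Bystander: white bottle, 60 mm diameter, 130 mm high, metal cap. Origin at the centre of its underside.
- sponge_tray: Bystander: black tray 110 x 80 x 25 mm with a sponge in it. Origin at the centre of its underside.
- pliers: Bystander: pliers with green handles, 160 mm long, lying flat, 12 mm high. Origin on the bench near its middle.
- parts_box: Bystander: open green plastic box 90 x 70 x 30 mm. Origin at the centre of its underside.

How it is judged (in metres and radians):
On the way:
1. the tapper is drawn back to the catch (value of joint carriage above 0.04 m), for 0.2 s.
At the end, for the whole second after the job is handed in: The tapper stays cocked by itself: the carriage drawn by more than 40 mm and still (within 5 mm/s), the hook arm down and level (-0.025 to 0.03 rad) behind the tooth, the catch up (dip under 0.06 rad), the handle let go (value of joint carriage above 0.04 m and velocity of joint carriage between -0.005 and 0.005 m/s and value of joint hook_arm between -0.025 and 0.03 rad and value of joint catch below 0.06 rad); the robot touches nothing.
It fails at once if the tapper flew forward (carriage faster than 0.35 m/s towards the board) (velocity of joint carriage below -0.35 m/s).
It fails at once if the buffer was rammed (pushed in more than 3 mm, 15 N) (value of joint buffer above 0.003 m).
It fails at once if a bystander was moved by more than 15 mm (distance of any of wash_bottle, sponge_tray, pliers, parts_box from where it was at the start of the episode above 0.015 m).
It also fails if it takes over 54 s, if anything falls off the work surface, if the arm or the gripper's body presses on something with over 40 N, if the wrist force passes 120 N, or if a joint passes its speed limit or range.

ROBOT

A 7-joint arm with a two-finger parallel gripper is mounted at the origin on the work surface. World frame = base frame: x ahead of the robot, y to its left, z up, the work surface at z = 0. Lengths are in m, angles in degrees, forces in N, time in s.
With the tool pointing down it reaches from about 0.425 to 0.875 m from the base axis. Payload 4.7 kg.
Tool frame: the origin (TCP) lies on the centre line of the jaws, within the pads' length; the fingertips stand 25 mm ahead of it and the grasp point (between the pads) lies 6 mm ahead of it; z points along the fingers, y is the direction in which the jaws open and shut (so a half turn about z gives the same grasp; the last joint's range is limited). The gripper opens to 87 mm and grips with 3 to 60 N. Pads are 19 mm wide; open, the fingers measure 117 mm over their backs; the gripper's body (75 mm by 190 mm) begins 51 mm behind the grasp point.
Start: joints at [0.808, 18.392, -4.016, 83.108, 1.295, 78.541, -3.26], TCP at [0.65, -0, 0.248] pointing down, gripper open.
Joint ranges: [-163.93, 163.93], [-17.29, 119.83], [-79.2, 71.16], [3.27, 140.29], [-89.18, 269.18], [5.43, 117.66], [-154.24, 154.24]. Speed limits (degrees/s): [147.25, 147.25, 180, 180, 180, 180, 180].

INTERFACE

Orientations are given as [roll, pitch, yaw] about the fixed x, y, z axes, in that order (R = Rz(yaw) Ry(pitch) Rx(roll)).
In Python, from cell import env gives the robot as it stands.
- The arm moves only by the shell command python3 -m creep 'ROWS' [OPENING] [FORCE]. ROWS is JSON, a list of rows, each an object of numbers: "tx", "ty", "tz": the shift along the tool's x, y, z in m; "rx", "ry", "rz": the turn, a rotation vector about the tool's x, y, z in degrees. In form: [{"tx": .., "ty": .., "tz": .., "rx": .., "ry": .., "rz": ..}, ...]. A call has 1 to 20 rows; each row shifts and turns the commanded pose from where the row before left it, along the tool's axes as they then stand; what a row does not reach is not made up. A row lasts 1/8 s, in which the tool goes at most 62.5 mm and 10.7 degrees, less where a joint would pass 70% of its speed; a pose out of reach is approached as far as the arm can. A call is refused whole if a number of a shift passes 0.0625 or a number of a turn 10.7, either way. A call with a gripper value outside its range is refused whole. OPENING is the finger opening in m, from 0 to 0.087, set as the call begins (- or left out, the last holds). The fingers move at their own pace and stop on an object; FORCE is the grip in N (left out, the last holds). Time passes only in rows, so rows that do not move let the fingers close. It gives the time, the measured TCP pose, the force and the opening at its end, in the units of the state.
- env.get_obs(): the state, without advancing time (a new reading comes with each control period).
- env.read_camera(name): name is "scene" or "side" or "wrist"; returns a dict with "pixels" (480x640x3 uint8, red, green, blue), "intrinsics" (3x3 intrinsics, pixels), "R" (3x3) and "t" (3): a world point X has camera coordinates R X + t. Camera axes: x right, y down, z forward; pixel columns grow to the right and rows downward; lengths in m; the calibration is good to about 2 mm. A picture is of the moment at which its call begins. There is no depth.
- env.sign_off(): hands the job in, once; it reports no verdict.
The state is a dict: "time_s": time; "qpos": joint angles; "joint_velocities": joint speeds; "effort": joint torques, N m; "tool_pos": TCP position; "tool_rot": TCP orientation; "force": force on the tool from outside, world axes, zero at the start; "wrist_torque": the same for the moment, N m; "grip_width": finger opening in m.
Only numpy, scipy, OpenCV 4.12 (cv2) and the standard library are available. Lean on these libraries where they do the work, as an engineer would, in place of code of your own. Each camera call takes 0.05 s, during which the arm holds its last target.

## Working session

There is one attempt and no reset: what is moved stays moved. The work goes in short steps, Python scripts to look and compute and a shell command to move; the robot and the scene stay as the last step left them, time stands still between calls to the robot, and variables do not carry over. Pictures are saved under pics/ and viewed, and the job is handed in when it is done.

```bash
ls; mkdir -p pics; python3 - <<'E'
from cell import env
import cv2
o=env.get_obs();print(o)
for n in ("scene","side","wrist"):
    c=env.read_camera(n);cv2.imwrite(f"pics/{n}0.png",c["pixels"][:,:,::-1]);print(n,c["intrinsics"],c["R"],c["t"])
E
```

```text
pics
{'time_s': 0.0, 'qpos': array([ 0.80831533, 18.43872606, -4.01507224, 83.1733748 ,  1.29386033,
       78.5395476 , -3.25931917]), 'joint_velocities': array([-0.0579735 ,  0.04770377, -0.02036888, -0.03579091,  0.02356983,
        0.0052329 ,  0.03084245]), 'effort': array([-2.58547143e-04, -4.91284704e+01, -4.03903294e-01, -3.12526345e+01,
       -6.40594075e-02,  4.37659642e-02,  1.61017233e-04]), 'tool_pos': array([ 6.49512256e-01, -5.11939466e-05,  2.46478546e-01]), 'tool_rot': array([-1.79893525e+02,  4.64685690e-03,  9.00014223e+01]), 'force': array([ 0.02764768, -0.40137292, -0.11038259]), 'wrist_torque': array([ 0.03033042,  0.00832489, -0.03066673]), 'grip_width': 0.08689460238468581}
scene [[445.76239192   0.         314.71806185]
 [  0.         445.76239192 236.47107212]
 [  0.           0.           1.        ]] [[ 0.78273406  0.62206963 -0.01888817]
 [ 0.45535754 -0.59312488 -0.66396716]
 [-0.42423685  0.51110884 -0.74752314]] [-0.44526486 -0.29809515  1.39955655]
side [[614.54986671   0.         318.85051519]
 [  0.         614.54986671 234.91744116]
 [  0.           0.           1.        ]] [[-0.79256582 -0.60944782 -0.02031686]
 [-0.37984904  0.51949633 -0.76540073]
 [ 0.47702634 -0.59891312 -0.6432332 ]] [0.46696046 0.31754581 1.33805463]
wrist [[405.98691547   0.         321.29859886]
 [  0.         405.98691547 238.39820716]
 [  0.           0.           1.        ]] [[ 9.99998913e-01 -3.71896111e-04 -1.42668161e-03]
 [-1.42473296e-05 -9.70056269e-01  2.42880287e-01]
 [-1.47428768e-03 -2.42880003e-01 -9.70055220e-01]] [-0.64893955 -0.03037035  0.38820127]
```

View pics/scene0.png

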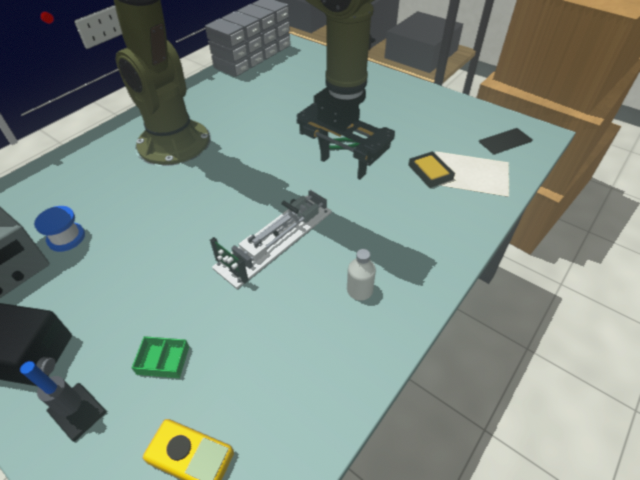

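View pics/side0.png

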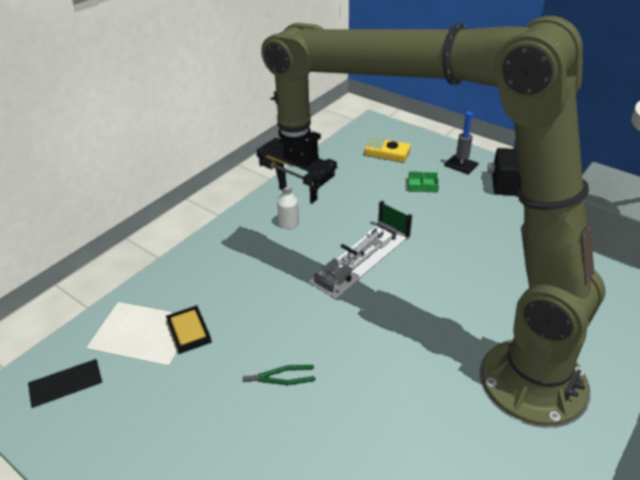

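View pics/wrist0.png

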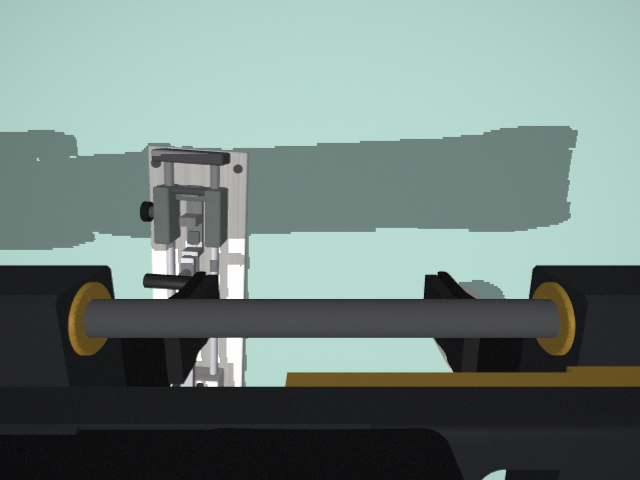

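The wrist view shows the tester lengthwise along about world +y. The catch block is at (190,215) and the handle at (170,282), partly hidden by a finger. I'll zoom in on the scene and side views.

```bash
python3 - <<'E'
import cv2
a=cv2.imread("pics/scene0.png")[180:290,205:335];b=cv2.imread("pics/side0.png")[195:300,305:420]
cv2.imwrite("pics/scz.png",cv2.resize(a,None,fx=6,fy=5.4*1.0,interpolation=2) if 0 else cv2.resize(a,None,fx=5,fy=5,interpolation=2))
cv2.imwrite("pics/siz.png",cv2.resize(b,None,fx=5,fy=5,interpolation=2))
E
```

```text
(no output)
```

View pics/scz.png

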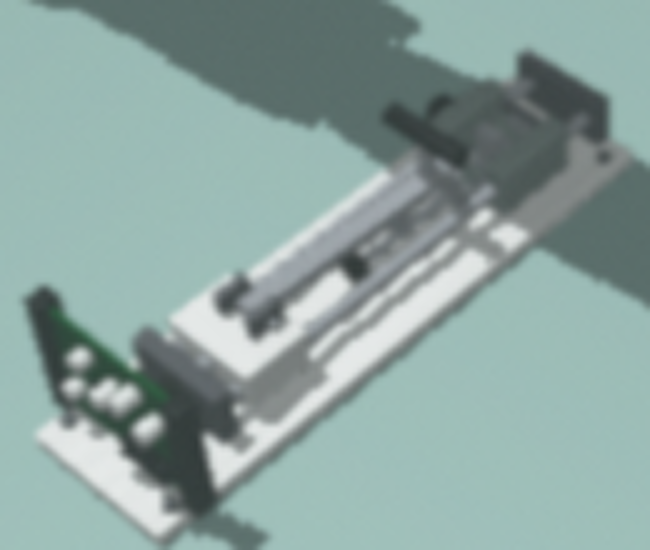

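View pics/siz.png

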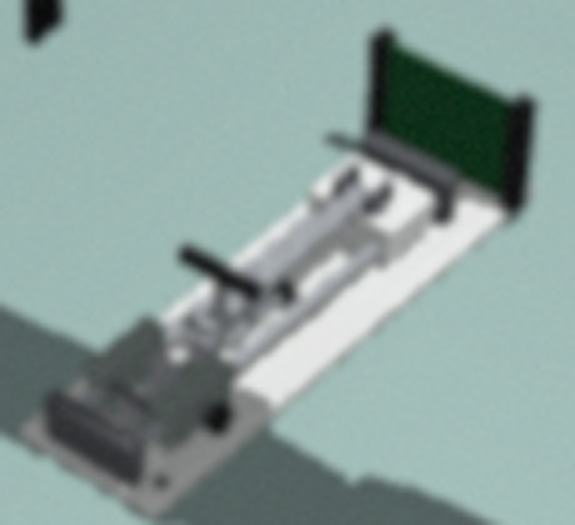

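```bash
cat > h.py <<'E'
import numpy as np
from cell import env
def cast(c,uv,z):
    K,R,t=c["intrinsics"],np.array(c["R"]),np.array(c["t"])
    C=-R.T@t; d=R.T@np.linalg.solve(K,[uv[0],uv[1],1.]); return C+d*(z-C[2])/d[2]
def proj(c,X):
    p=c["intrinsics"]@(np.array(c["R"])@np.array(X)+c["t"]);return p[:2]/p[2]
def tri(c1,u1,c2,u2):
    A=[];b=[]
    for c,u in((c1,u1),(c2,u2)):
        R,t=np.array(c["R"]),np.array(c["t"]);C=-R.T@t;d=R.T@np.linalg.solve(c["intrinsics"],[u[0],u[1],1.]);d/=np.linalg.norm(d)
        P=np.eye(3)-np.outer(d,d);A.append(P);b.append(P@C)
    return np.linalg.lstsq(np.vstack(A),np.hstack(b),rcond=None)[0]
E
python3 - <<'E'
from h import *
s=env.read_camera("scene");i=env.read_camera("side");w=env.read_camera("wrist")
print("camw",-w["R"].T@w["t"], proj(w,[.65,0,.02]))
print(cast(s,(290.2,206.6),.069),cast(i,(349,249.4),.069),tri(s,(290.2,206.6),i,(349,249.4)))
for e in ((390,112),(462,155)): print("s",cast(s,(205+e[0]/5,180+e[1]/5),.069))
for e in ((185,253),(255,291)): print("i",cast(i,(305+e[0]/5,195+e[1]/5),.069))
print([cast(w,u,.01)[:2] for u in((150,146),(248,153),(244,385))])
for e in ((40,435),(165,540),(632,152)): print("plate s",cast(s,(205+e[0]/5,180+e[1]/5),.01)[:2])
E
```

```text
camw [0.64962732 0.06459239 0.38350687] [321.96485818 210.15748305]
[ 0.53136319 -0.04781927  0.069     ] [ 0.52914958 -0.05116252  0.069     ] [ 0.53016319 -0.04930252  0.06954743]
s [ 0.50743589 -0.0474098   0.069     ]
s [ 0.55528942 -0.04874881  0.069     ]
i [ 0.55233347 -0.0525796   0.069     ]
i [ 0.50631067 -0.04976652  0.069     ]
[array([0.4956746 , 0.05660643]), array([0.58336414, 0.05042306]), array([ 0.56871469, -0.18648518])]
plate s [ 0.47649747 -0.26945584]
plate s [ 0.56624437 -0.27605169]
plate s [0.58483946 0.05057075]
```

Handle is near (0.530, -0.0495) and the tester x yaw is about 86.6°. I'll move over it and turn the jaws.

```bash
python3 -m creep '[{"ty":-0.04,"tx":-0.0165},{"ty":-0.04,"tx":-0.0165},{"ty":-0.0395,"tx":-0.0165},{"rz":-10.7},{"rz":-10.7},{"rz":-10.7},{"rz":-10.7},{"rz":-10.7},{"rz":-10.7},{"rz":-10.7},{"rz":-10.7},{"rz":-1.0},{},{}]' 0.06
python3 - <<'E'
from h import *
import cv2
c=env.read_camera("wrist");cv2.imwrite("pics/w1.png",c["pixels"][:,:,::-1])
print(env.get_obs()["tool_rot"],proj(c,[.530,-.0495,.069]))
E
```

```text
[-1.79981293e+02  5.97378496e-03  8.99998166e+01] [175.57769264 280.21888229]$[0]: bad value
```

View pics/w1.png

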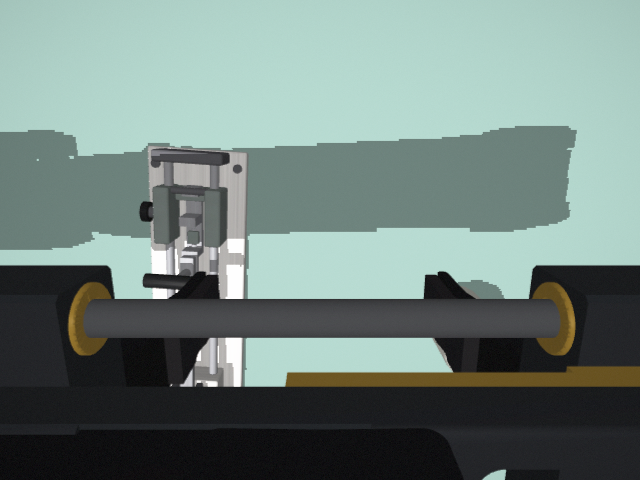

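The call was refused; perhaps every row needs all six keys.

```bash
python3 -m creep '[{"tx":-0.0165,"ty":-0.04,"tz":0,"rx":0,"ry":0,"rz":0},{"tx":-0.0165,"ty":-0.04,"tz":0,"rx":0,"ry":0,"rz":0},{"tx":-0.0165,"ty":-0.0395,"tz":0,"rx":0,"ry":0,"rz":0},{"tx":0,"ty":0,"tz":0,"rx":0,"ry":0,"rz":-10.7},{"tx":0,"ty":0,"tz":0,"rx":0,"ry":0,"rz":-10.7},{"tx":0,"ty":0,"tz":0,"rx":0,"ry":0,"rz":-10.7},{"tx":0,"ty":0,"tz":0,"rx":0,"ry":0,"rz":-10.7},{"tx":0,"ty":0,"tz":0,"rx":0,"ry":0,"rz":-10.7},{"tx":0,"ty":0,"tz":0,"rx":0,"ry":0,"rz":-10.7},{"tx":0,"ty":0,"tz":0,"rx":0,"ry":0,"rz":-10.7},{"tx":0,"ty":0,"tz":0,"rx":0,"ry":0,"rz":-10.7},{"tx":0,"ty":0,"tz":0,"rx":0,"ry":0,"rz":-1.0},{"tx":0,"ty":0,"tz":0,"rx":0,"ry":0,"rz":0},{"tx":0,"ty":0,"tz":0,"rx":0,"ry":0,"rz":0}]' 0.06
python3 - <<'E'
from h import *
import cv2
c=env.read_camera("wrist");cv2.imwrite("pics/w2.png",c["pixels"][:,:,::-1])
print(env.get_obs()["tool_rot"],proj(c,[.530,-.0495,.069]))
E
```

```text
time_s: 2.1
tool_pos: [0.5305, -0.0495, 0.2476]
tool_rot: [-180.0, 0.0, 176.5]
force: [-0.2, 0.5, 0.6]
grip_width: 0.0595
[-1.79998364e+02  4.59976828e-03  1.76523647e+02] [323.03248007 222.09312336]
```

View pics/w2.png

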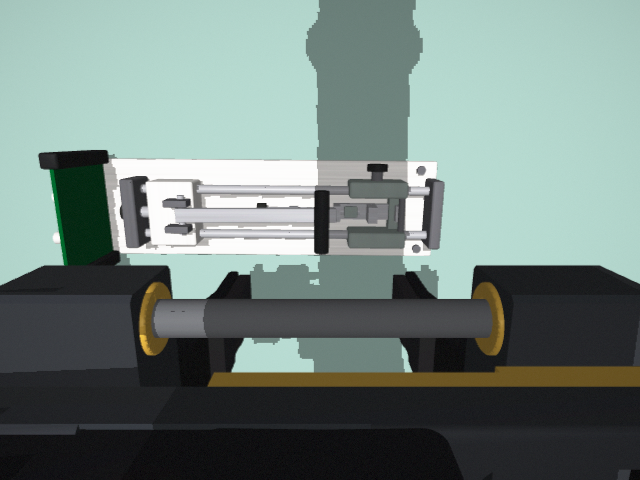

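The wrist picture is clear: handle bar at (321.5,222), catch parts from (335,212) to (375,213), and image right is the draw direction. Zooming in on the catch.

```bash
python3 - <<'E'
import cv2
a=cv2.imread("pics/w2.png")[150:265,300:450]
cv2.imwrite("pics/w2z.png",cv2.resize(cv2.convertScaleAbs(a,alpha=1.5,beta=20),None,fx=5.2,fy=5.2,interpolation=2))
E
```

```text
(no output)
```

View pics/w2z.png

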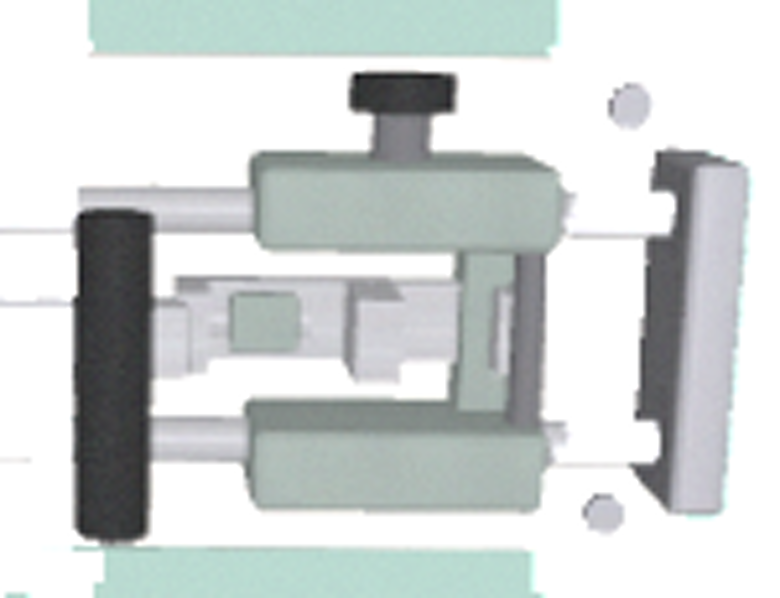

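```bash
python3 - <<'E'
from h import *
c=env.read_camera("wrist")
import math
a=math.radians(86.6);ex=np.array([math.cos(a),math.sin(a),0])
H=cast(c,(321.7,222),.069);H2=cast(c,(300+114/5.2,150+375/5.2),.073)
T=cast(c,(300+208/5.2,211),.035);P=cast(c,(300+356/5.2,212),.04);Pe=cast(c,(300+400/5.2,212),.04);T0=cast(c,(300+178/5.2,211),.035)
h=H@ex
print(H,H2);print("tooth front,rear,pad",[ (X@ex-h)*1e3 for X in(T0,T,P,Pe)])
print("draw via tooth",(T@ex+.027-h),"via pad",P@ex-.024+.027-h)
i=env.get_obs();print(i["tool_pos"])
for u in ((105,155),(437,161)): print(cast(c,u,.01))
for u in ((105,250),(430,255)): print(cast(c,u,.01))
E
```

```text
[ 0.52985921 -0.05054372  0.069     ] [ 0.52913378 -0.05032522  0.073     ]
tooth front,rear,pad [np.float64(10.927335462414785), np.float64(15.95476126995295), np.float64(40.195065956972435), np.float64(47.46628888362525)]
draw via tooth 0.04295476126995295 via pad 0.04319506595697244
[ 0.53050973 -0.04953632  0.24756763]
[ 0.46849115 -0.24299503  0.01      ]
[0.4921185  0.05644332 0.01      ]
[ 0.55675163 -0.25992487  0.01      ]
[0.58063021 0.05044746 0.01      ]
```

```bash
python3 - <<'E'
from h import *
import cv2
c=env.read_camera("wrist");s=env.read_camera("scene");i=env.read_camera("side")
w=lambda x,y:(300+x/5.2,150+y/5.2)
print(tri(c,w(540,505),s,(205+568/5,180+148/5)))
# side view corners: far-left top corner (150,320) = front top of +x wall; near wall front top (238,365)
print(tri(c,w(250,505),i,(305+150/5,195+320/5)), tri(c,w(252,160),i,(305+238/5,195+362/5)))
for n,k in(("scene",s),("side",i)): cv2.imwrite(f"pics/{n}1.png",k["pixels"][:,:,::-1])
a=s["pixels"][180:290,205:335,::-1];b=i["pixels"][195:300,305:420,::-1]
cv2.imwrite("pics/both1.png",cv2.resize(cv2.hconcat([cv2.resize(a,(400,340)),cv2.resize(b,(400,365))[:340]]),None,fx=1,fy=1))
E
```

```text
[0.56625405 0.02167395 0.02526678]
[ 0.55950383 -0.02945638  0.03596744] [ 0.50105071 -0.02661985  0.04012965]
```

View pics/both1.png

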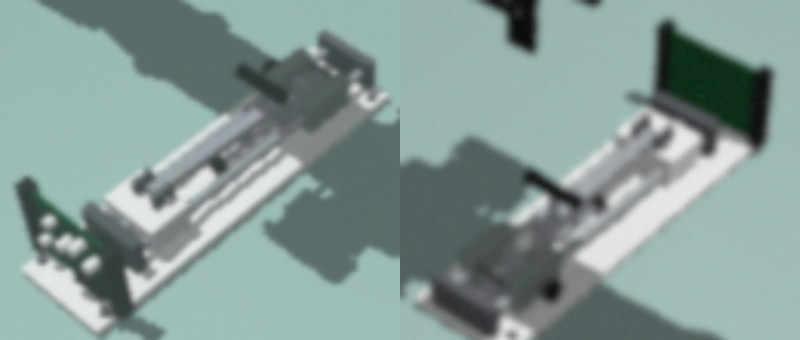

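Block top is about 40 mm, so fingertips above 54 mm clear it. Descending.

```bash
python3 -m creep '[{"tx":0,"ty":0,"tz":0.03,"rx":0,"ry":0,"rz":0},{"tx":0,"ty":0,"tz":0.03,"rx":0,"ry":0,"rz":0},{"tx":0,"ty":0,"tz":0.03,"rx":0,"ry":0,"rz":0},{"tx":0,"ty":0,"tz":0.03,"rx":0,"ry":0,"rz":0},{"tx":0,"ty":0,"tz":0.02,"rx":0,"ry":0,"rz":0},{"tx":0,"ty":0,"tz":0.015,"rx":0,"ry":0,"rz":0},{"tx":0,"ty":0,"tz":0.0115,"rx":0,"ry":0,"rz":0},{"tx":0,"ty":0,"tz":0,"rx":0,"ry":0,"rz":0},{"tx":0,"ty":0,"tz":0,"rx":0,"ry":0,"rz":0}]' 0.05
python3 - <<'E'
from h import *
import cv2
c=env.read_camera("wrist");cv2.imwrite("pics/w3.png",c["pixels"][:,:,::-1])
print(env.get_obs()["tool_pos"])
E
```

```text
time_s: 3.48
tool_pos: [0.5311, -0.0496, 0.0818]
tool_rot: [-180.0, 0.1, 176.6]
force: [0.5, -0.2, -0.0]
grip_width: 0.0498
[ 0.53120096 -0.04955772  0.08190751]
```

View pics/w3.png

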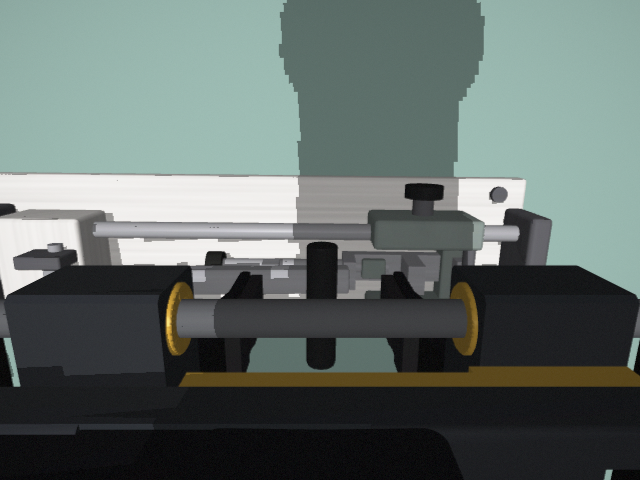

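The handle sits at (321,305), centred between the fingers at (245) and (400). Closing.

```bash
python3 -m creep '[{"tx":0,"ty":0,"tz":0,"rx":0,"ry":0,"rz":0},{"tx":0,"ty":0,"tz":0,"rx":0,"ry":0,"rz":0},{"tx":0,"ty":0,"tz":0,"rx":0,"ry":0,"rz":0},{"tx":0,"ty":0,"tz":0,"rx":0,"ry":0,"rz":0},{"tx":0,"ty":0,"tz":0,"rx":0,"ry":0,"rz":0},{"tx":0,"ty":0,"tz":0,"rx":0,"ry":0,"rz":0}]' 0.004 20
```

```text
time_s: 4.28
tool_pos: [0.5305, -0.0496, 0.0811]
tool_rot: [-180.0, 0.0, 176.6]
force: [-0.1, 0.8, 0.2]
grip_width: 0.0112
```

Gripped. Lifting about 19.5 mm.

```bash
python3 -m creep '[{"tx":0,"ty":0,"tz":-0.003,"rx":0,"ry":0,"rz":0},{"tx":0,"ty":0,"tz":-0.004,"rx":0,"ry":0,"rz":0},{"tx":0,"ty":0,"tz":-0.004,"rx":0,"ry":0,"rz":0},{"tx":0,"ty":0,"tz":-0.004,"rx":0,"ry":0,"rz":0},{"tx":0,"ty":0,"tz":-0.003,"rx":0,"ry":0,"rz":0},{"tx":0,"ty":0,"tz":-0.0015,"rx":0,"ry":0,"rz":0},{"tx":0,"ty":0,"tz":0,"rx":0,"ry":0,"rz":0},{"tx":0,"ty":0,"tz":0,"rx":0,"ry":0,"rz":0}]'
python3 - <<'E'
from h import *
import cv2
c=env.read_camera("wrist");cv2.imwrite("pics/w4.png",c["pixels"][:,:,::-1])
E
```

```text
time_s: 5.28
tool_pos: [0.5304, -0.0496, 0.1004]
tool_rot: [-180.0, -0.0, 176.6]
force: [0.4, -4.9, -4.7]
grip_width: 0.0115
```

View pics/w4.png

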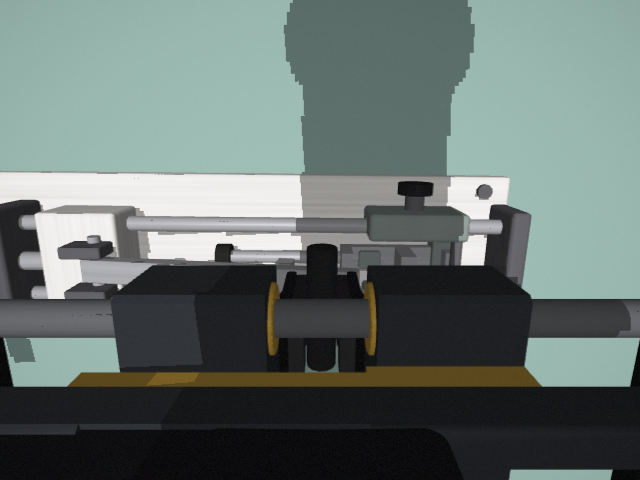

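The arm is lifted. The buffer's black head shows at (225,255) and the carriage block's edge at (135,225). Drawing back 38 mm first.

```bash
python3 -m creep '[{"tx":0,"ty":0.003,"tz":0,"rx":0,"ry":0,"rz":0},{"tx":0,"ty":0.005,"tz":0,"rx":0,"ry":0,"rz":0},{"tx":0,"ty":0.005,"tz":0,"rx":0,"ry":0,"rz":0},{"tx":0,"ty":0.005,"tz":0,"rx":0,"ry":0,"rz":0},{"tx":0,"ty":0.005,"tz":0,"rx":0,"ry":0,"rz":0},{"tx":0,"ty":0.005,"tz":0,"rx":0,"ry":0,"rz":0},{"tx":0,"ty":0.005,"tz":0,"rx":0,"ry":0,"rz":0},{"tx":0,"ty":0.003,"tz":0,"rx":0,"ry":0,"rz":0},{"tx":0,"ty":0.002,"tz":0,"rx":0,"ry":0,"rz":0},{"tx":0,"ty":0,"tz":0,"rx":0,"ry":0,"rz":0},{"tx":0,"ty":0,"tz":0,"rx":0,"ry":0,"rz":0}]'
python3 - <<'E'
from h import *
import cv2
c=env.read_camera("wrist");cv2.imwrite("pics/w5.png",c["pixels"][:,:,::-1])
c=env.read_camera("side");b=c["pixels"][195:300,290:420,::-1];cv2.imwrite("pics/s5.png",cv2.resize(b,None,fx=5,fy=5,interpolation=2))
E
```

```text
time_s: 6.7
tool_pos: [0.5328, -0.0128, 0.1003]
tool_rot: [-179.9, 0.0, 176.6]
force: [1.1, -7.1, -6.7]
grip_width: 0.0116
```

View pics/w5.png

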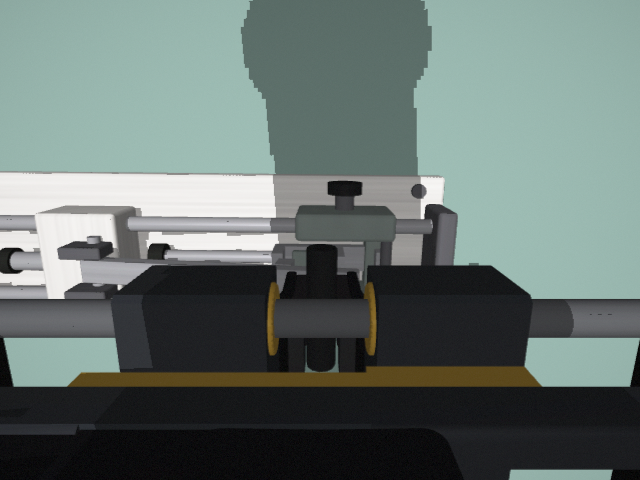

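View pics/s5.png

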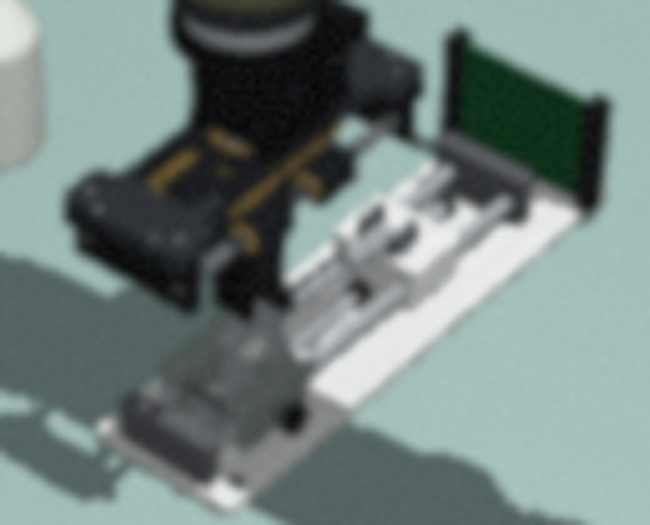

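Draw is about 44 mm. The buffer head at (150,252) is some 6–7 mm short of the carriage edge at (137,225), and the force is 7.1 N as expected. Another 4 mm.

```bash
python3 -m creep '[{"tx":0,"ty":0.002,"tz":0,"rx":0,"ry":0,"rz":0},{"tx":0,"ty":0.002,"tz":0,"rx":0,"ry":0,"rz":0},{"tx":0,"ty":0,"tz":0,"rx":0,"ry":0,"rz":0},{"tx":0,"ty":0,"tz":0,"rx":0,"ry":0,"rz":0}]'
python3 - <<'E'
from h import *
import cv2
c=env.read_camera("wrist");b=c["pixels"][190:310,0:360,::-1];cv2.imwrite("pics/w6.png",cv2.resize(b,None,fx=2.2,fy=2.2,interpolation=2))
E
```

```text
time_s: 7.3
tool_pos: [0.533, -0.009, 0.1003]
tool_rot: [-179.9, 0.0, 176.6]
force: [1.4, -7.1, -7.4]
grip_width: 0.011
```

View pics/w6.png

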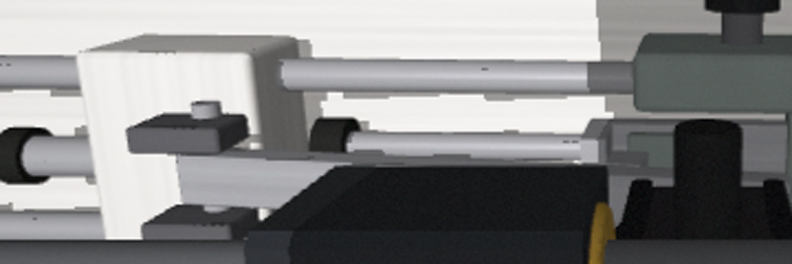

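```bash
python3 - <<'E'
from h import *
import cv2,math
c=env.read_camera("wrist");o=env.get_obs();tp=o["tool_pos"]
b=c["pixels"][230:285,240:400,::-1];cv2.imwrite("pics/w7.png",cv2.resize(cv2.convertScaleAbs(b,alpha=1.8,beta=10),None,fx=5,fy=5,interpolation=2))
a=math.radians(86.6);ex=np.array([math.cos(a),math.sin(a),0]);ey=np.array([-ex[1],ex[0],0])
# expected tooth rear edges ends (centre line through handle y), using handle-at-rest TCP (.5305,-.0496)
h0=np.array([.5305,-.0496,0])
for dx in(.0109,.0160,.0402,.0475):
  for dy in(-.007,.007):
    X=h0+ex*dx+ey*dy; X[2]=.035 if dx<.03 else .04
    print(dx,dy,proj(c,X), (proj(c,X)-[240,230])*5)
print(tp, (tp-h0)@ex)
E
```

```text
0.0109 -0.007 [267.47792061 279.79687657] [137.38960306 248.98438286]
0.0109 0.007 [266.58188419 254.21730415] [132.90942095 121.08652075]
0.016 -0.007 [277.17378448 279.797633  ] [185.86892242 248.988165  ]
0.016 0.007 [276.43432359 254.21614682] [182.17161797 121.0807341 ]
0.0402 -0.007 [323.2167326  283.12405224] [416.08366301 265.62026122]
0.0402 0.007 [323.22123102 256.983324  ] [416.10615509 134.91662002]
0.0475 -0.007 [337.43055049 283.12552192] [487.15275246 265.62760962]
0.0475 0.007 [337.6702229  256.98193276] [488.35111449 134.90966382]
[ 0.53299248 -0.00902523  0.10026894] 0.040651175264697664
```

View pics/w7.png

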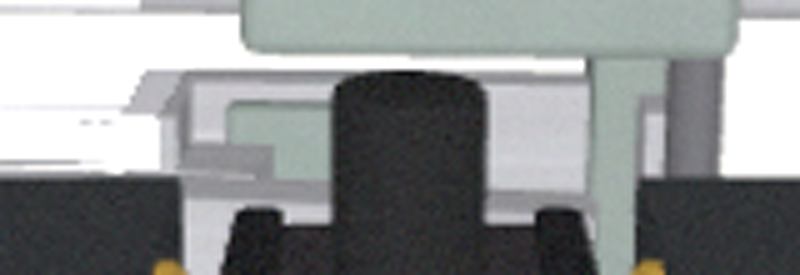

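```bash
python3 - <<'E'
from h import *
import math
c=env.read_camera("wrist")
a=math.radians(86.6);ex=np.array([math.cos(a),math.sin(a),0]);ey=np.array([-ex[1],ex[0],0])
h0=np.array([.5305,-.0496,0])
def q(dx,dy,z):
    X=h0+ex*dx+ey*dy; X[2]=z; return np.round((proj(c,X)-[240,230])*5)
print("nose front bottom, rear bottom",q(.019,.006,.0403),q(.027,.006,.0412),"front at bar",q(.020,.006,.050))
for dx in (.010,.016):
  for z in (.035,.025,.011): print("tooth",dx,z,q(dx,.007,z))
E
```

```text
nose front bottom, rear bottom [206. 145.] [285. 148.] front at bar [207. 175.]
tooth 0.01 0.035 [124. 121.]
tooth 0.01 0.025 [137.  95.]
tooth 0.01 0.011 [153.  63.]
tooth 0.016 0.035 [182. 121.]
tooth 0.016 0.025 [192.  95.]
tooth 0.016 0.011 [205.  63.]
```

```bash
python3 - <<'E'
from h import *
import cv2
c=env.read_camera("wrist")
b=c["pixels"][240:272,258:306,::-1];cv2.imwrite("pics/w8.png",cv2.resize(cv2.convertScaleAbs(b,alpha=1.5,beta=0),None,fx=16,fy=16,interpolation=0))
E
```

```text
(no output)
```

View pics/w8.png

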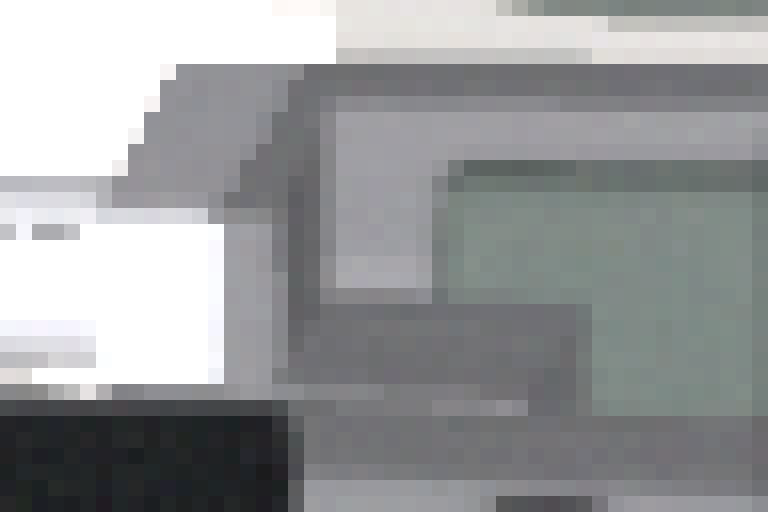

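The tooth's rear edge is near (275,258) and the nose front near (277,262), so the nose is about 2 mm behind the tooth. I'll add 1 mm more draw, then lower most of the way, following the arc (ty + about 0.4 per mm down).

```bash
python3 -m creep '[{"tx":0,"ty":0.001,"tz":0,"rx":0,"ry":0,"rz":0},{"tx":0,"ty":0.0006,"tz":0.0015,"rx":0,"ry":0,"rz":0},{"tx":0,"ty":0.0006,"tz":0.0015,"rx":0,"ry":0,"rz":0},{"tx":0,"ty":0.0006,"tz":0.0015,"rx":0,"ry":0,"rz":0},{"tx":0,"ty":0.0006,"tz":0.0015,"rx":0,"ry":0,"rz":0},{"tx":0,"ty":0,"tz":0,"rx":0,"ry":0,"rz":0},{"tx":0,"ty":0,"tz":0,"rx":0,"ry":0,"rz":0}]'
python3 - <<'E'
from h import *
import cv2
c=env.read_camera("wrist")
print(env.get_obs()["force"])
b=c["pixels"][190:310,120:360,::-1];cv2.imwrite("pics/w9.png",cv2.resize(b,None,fx=3.2,fy=3.2,interpolation=2))
E
```

```text
time_s: 8.38
tool_pos: [0.5333, -0.0058, 0.0947]
tool_rot: [-179.9, 0.0, 176.6]
force: [0.4, -7.6, -3.4]
grip_width: 0.0113
[ 0.66259482 -8.04265779 -4.25997231]
```

View pics/w9.png

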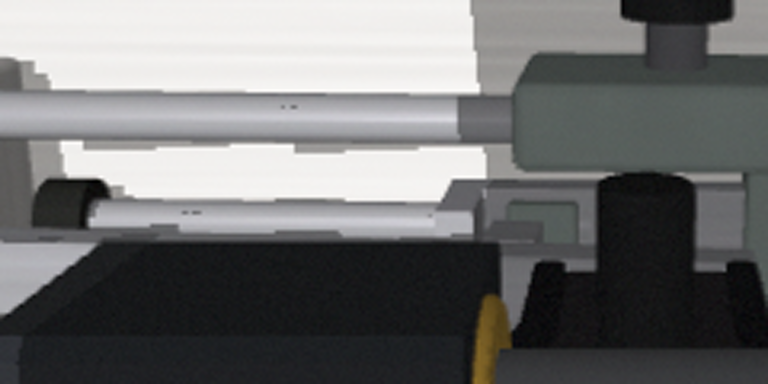

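The nose front at (490,232) is just behind the tooth's rear at (484,215), and the buffer head at (70,205) is still clear. Lowering further.

```bash
python3 -m creep '[{"tx":0,"ty":0.0005,"tz":0.0012,"rx":0,"ry":0,"rz":0},{"tx":0,"ty":0.0005,"tz":0.0012,"rx":0,"ry":0,"rz":0},{"tx":0,"ty":0.0005,"tz":0.0012,"rx":0,"ry":0,"rz":0},{"tx":0,"ty":0.0005,"tz":0.0012,"rx":0,"ry":0,"rz":0},{"tx":0,"ty":0.0004,"tz":0.0010,"rx":0,"ry":0,"rz":0},{"tx":0,"ty":0,"tz":0,"rx":0,"ry":0,"rz":0},{"tx":0,"ty":0,"tz":0,"rx":0,"ry":0,"rz":0}]'
python3 - <<'E'
from h import *
import cv2
c=env.read_camera("wrist")
print(env.get_obs()["force"])
b=c["pixels"][190:310,120:360,::-1];cv2.imwrite("pics/w10.png",cv2.resize(b,None,fx=3.2,fy=3.2,interpolation=2))
b=c["pixels"][240:272,258:306,::-1];cv2.imwrite("pics/w11.png",cv2.resize(cv2.convertScaleAbs(b,alpha=1.5,beta=0),None,fx=16,fy=16,interpolation=0))
E
```

```text
time_s: 9.3
tool_pos: [0.5335, -0.0034, 0.0891]
tool_rot: [-179.9, 0.0, 176.6]
force: [0.4, -7.3, -3.1]
grip_width: 0.0112
[ 0.46095915 -7.2763325  -3.10452107]
```

View pics/w10.png

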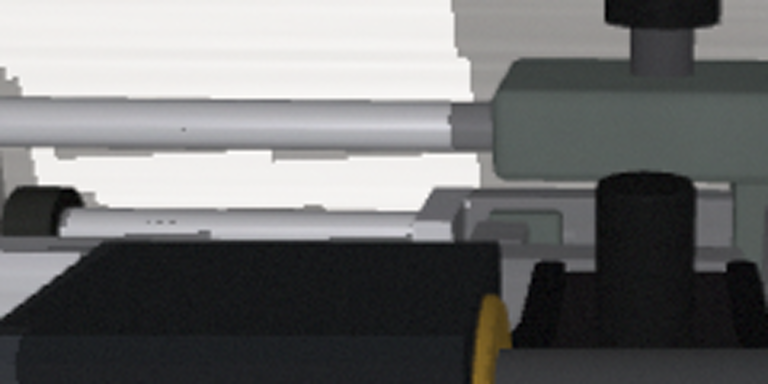

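View pics/w11.png

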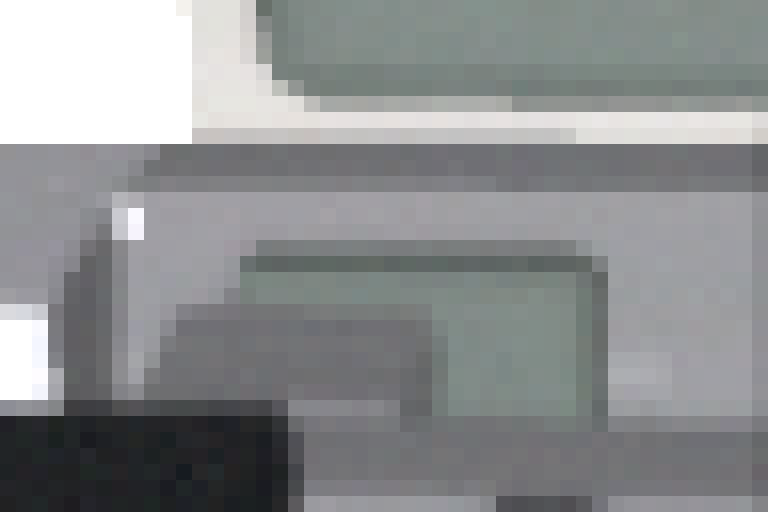

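The nose front at X≈165 now lies behind the tooth face at X≈115 with a gap of about 2.5 mm. Lowering 1 mm more, then easing forward.

```bash
python3 -m creep '[{"tx":0,"ty":0.0002,"tz":0.0005,"rx":0,"ry":0,"rz":0},{"tx":0,"ty":0.0002,"tz":0.0005,"rx":0,"ry":0,"rz":0},{"tx":0,"ty":0,"tz":0,"rx":0,"ry":0,"rz":0},{"tx":0,"ty":-0.0005,"tz":0,"rx":0,"ry":0,"rz":0},{"tx":0,"ty":-0.0005,"tz":0,"rx":0,"ry":0,"rz":0},{"tx":0,"ty":-0.0005,"tz":0,"rx":0,"ry":0,"rz":0},{"tx":0,"ty":-0.0005,"tz":0,"rx":0,"ry":0,"rz":0},{"tx":0,"ty":0,"tz":0,"rx":0,"ry":0,"rz":0},{"tx":0,"ty":0,"tz":0,"rx":0,"ry":0,"rz":0}]'
```

```text
time_s: 10.48
tool_pos: [0.5334, -0.0049, 0.0881]
tool_rot: [-179.9, 0.0, 176.6]
force: [0.1, -7.3, -3.0]
grip_width: 0.0113
```

```bash
python3 -m creep '[{"tx":0,"ty":-0.0005,"tz":0,"rx":0,"ry":0,"rz":0},{"tx":0,"ty":-0.0005,"tz":0,"rx":0,"ry":0,"rz":0},{"tx":0,"ty":0,"tz":0,"rx":0,"ry":0,"rz":0},{"tx":0,"ty":0,"tz":0,"rx":0,"ry":0,"rz":0}]'
python3 -m creep '[{"tx":0,"ty":-0.0005,"tz":0,"rx":0,"ry":0,"rz":0},{"tx":0,"ty":0,"tz":0,"rx":0,"ry":0,"rz":0},{"tx":0,"ty":0,"tz":0,"rx":0,"ry":0,"rz":0}]'
```

```text
time_s: 10.98
tool_pos: [0.5333, -0.0059, 0.0881]
tool_rot: [-179.9, 0.0, 176.6]
force: [0.2, -7.7, -2.4]
grip_width: 0.0111
time_s: 11.35
tool_pos: [0.5333, -0.0064, 0.0881]
tool_rot: [-179.9, 0.0, 176.6]
force: [0.5, -8.6, -1.3]
grip_width: 0.011
```

```bash
python3 -m creep '[{"tx":0,"ty":-0.0005,"tz":0,"rx":0,"ry":0,"rz":0},{"tx":0,"ty":0,"tz":0,"rx":0,"ry":0,"rz":0},{"tx":0,"ty":0,"tz":0,"rx":0,"ry":0,"rz":0}]'
python3 - <<'E'
from h import *
import cv2
c=env.read_camera("wrist")
print(env.get_obs()["force"])
b=c["pixels"][240:272,258:306,::-1];cv2.imwrite("pics/w12.png",cv2.resize(cv2.convertScaleAbs(b,alpha=1.5,beta=0),None,fx=16,fy=16,interpolation=0))
E
```

```text
time_s: 11.72
tool_pos: [0.5333, -0.0065, 0.0882]
tool_rot: [-179.9, 0.0, 176.6]
force: [0.8, -5.8, -2.9]
grip_width: 0.0112
[-0.71657434 -7.08446904 -3.03125786]
```

View pics/w12.png

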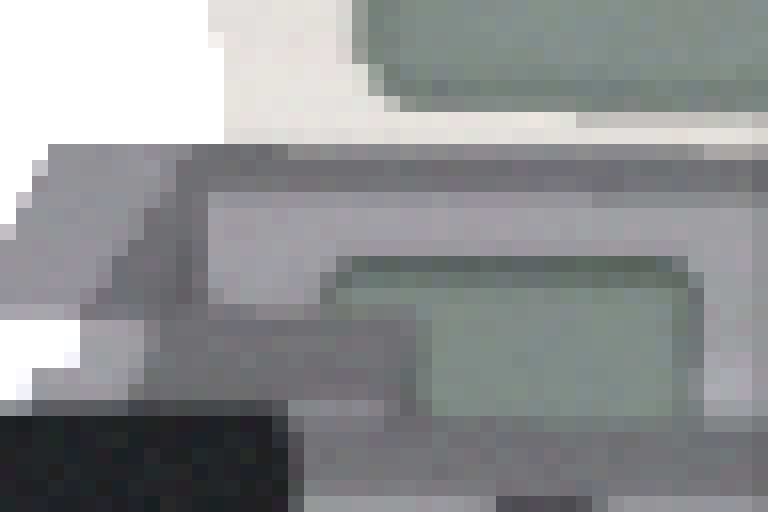

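The nose now meets the tooth face (X≈150) and the tool has stopped moving. I'll keep unloading.

```bash
python3 -m creep '[{"tx":0,"ty":-0.0005,"tz":0,"rx":0,"ry":0,"rz":0},{"tx":0,"ty":0,"tz":0,"rx":0,"ry":0,"rz":0},{"tx":0,"ty":0,"tz":0,"rx":0,"ry":0,"rz":0}]'
python3 -m creep '[{"tx":0,"ty":-0.0005,"tz":0,"rx":0,"ry":0,"rz":0},{"tx":0,"ty":0,"tz":0,"rx":0,"ry":0,"rz":0},{"tx":0,"ty":0,"tz":0,"rx":0,"ry":0,"rz":0}]'
```

```text
time_s: 12.15
tool_pos: [0.5333, -0.0066, 0.0882]
tool_rot: [-179.9, 0.0, 176.6]
force: [0.1, -6.9, -2.5]
grip_width: 0.0111
time_s: 12.52
tool_pos: [0.5333, -0.0066, 0.0882]
tool_rot: [-180.0, 0.0, 176.6]
force: [-0.2, -4.2, -1.9]
grip_width: 0.0112
```

```bash
python3 -m creep '[{"tx":0,"ty":-0.0005,"tz":0.0003,"rx":0,"ry":0,"rz":0},{"tx":0,"ty":0,"tz":0.0003,"rx":0,"ry":0,"rz":0},{"tx":0,"ty":0,"tz":0,"rx":0,"ry":0,"rz":0}]'
python3 -m creep '[{"tx":0,"ty":0,"tz":0.0003,"rx":0,"ry":0,"rz":0},{"tx":0,"ty":0,"tz":0,"rx":0,"ry":0,"rz":0},{"tx":0,"ty":0,"tz":0,"rx":0,"ry":0,"rz":0}]'
```

```text
time_s: 12.9
tool_pos: [0.5333, -0.0065, 0.0876]
tool_rot: [180.0, 0.0, 176.6]
force: [-0.4, -3.9, -0.1]
grip_width: 0.0113
time_s: 13.28
tool_pos: [0.5334, -0.0063, 0.0871]
tool_rot: [180.0, 0.0, 176.6]
force: [0.4, -2.1, 1.7]
grip_width: 0.0113
```

It's down on the pad (Fz turned positive). Easing a little more, then checking.

```bash
python3 -m creep '[{"tx":0,"ty":-0.0005,"tz":-0.0002,"rx":0,"ry":0,"rz":0},{"tx":0,"ty":0,"tz":0,"rx":0,"ry":0,"rz":0},{"tx":0,"ty":0,"tz":0,"rx":0,"ry":0,"rz":0}]'
python3 - <<'E'
from h import *
import cv2
c=env.read_camera("wrist")
print(env.get_obs()["force"],env.get_obs()["tool_pos"])
b=c["pixels"][240:272,258:306,::-1];cv2.imwrite("pics/w13.png",cv2.resize(cv2.convertScaleAbs(b,alpha=1.5,beta=0),None,fx=16,fy=16,interpolation=0))
E
```

```text
time_s: 13.65
tool_pos: [0.5334, -0.0065, 0.0873]
tool_rot: [179.9, 0.0, 176.6]
force: [0.8, 0.7, 2.2]
grip_width: 0.0113
[0.39673834 1.46576149 2.41650518] [ 0.53329747 -0.00651951  0.08726579]
```

View pics/w13.png

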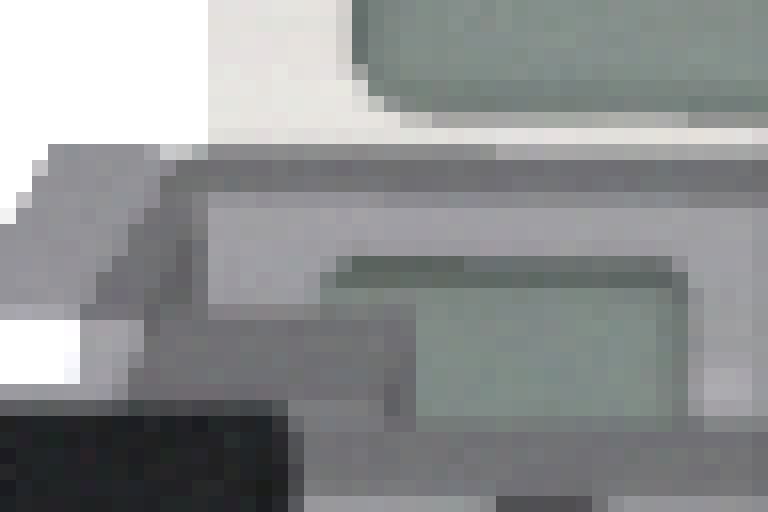

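The catch carries the spring (Fy ≈ 0 to +1). I'll relieve the downward press, then let go.

```bash
python3 -m creep '[{"tx":0,"ty":0.0001,"tz":-0.0004,"rx":0,"ry":0,"rz":0},{"tx":0,"ty":0,"tz":0,"rx":0,"ry":0,"rz":0},{"tx":0,"ty":0,"tz":0,"rx":0,"ry":0,"rz":0}]'
```

```text
time_s: 14.08
tool_pos: [0.5333, -0.0067, 0.0877]
tool_rot: [180.0, 0.0, 176.6]
force: [1.6, 2.9, 2.2]
grip_width: 0.0113
```

```bash
python3 -m creep '[{"tx":0,"ty":0.0003,"tz":0,"rx":0,"ry":0,"rz":0},{"tx":0,"ty":0,"tz":0,"rx":0,"ry":0,"rz":0},{"tx":0,"ty":0,"tz":0,"rx":0,"ry":0,"rz":0}]'
python3 -m creep '[{"tx":0,"ty":0,"tz":0,"rx":0,"ry":0,"rz":0},{"tx":0,"ty":0,"tz":0,"rx":0,"ry":0,"rz":0},{"tx":0,"ty":0,"tz":0,"rx":0,"ry":0,"rz":0},{"tx":0,"ty":0,"tz":0,"rx":0,"ry":0,"rz":0}]' 0.03
python3 - <<'E'
from h import *
import cv2
c=env.read_camera("wrist")
print(env.get_obs()["force"],env.get_obs()["tool_pos"])
cv2.imwrite("pics/w14.png",c["pixels"][:,:,::-1])
E
```

```text
time_s: 14.45
tool_pos: [0.5333, -0.0067, 0.0876]
tool_rot: [180.0, 0.0, 176.6]
force: [0.8, 2.7, 1.6]
grip_width: 0.011
time_s: 14.95
tool_pos: [0.5328, -0.0074, 0.0873]
tool_rot: [-180.0, -0.0, 176.6]
force: [0.3, 0.1, -0.6]
grip_width: 0.029
[-0.71741731 -0.34371405  0.05083461] [ 0.53286725 -0.00724761  0.08732168]
```

View pics/w14.png

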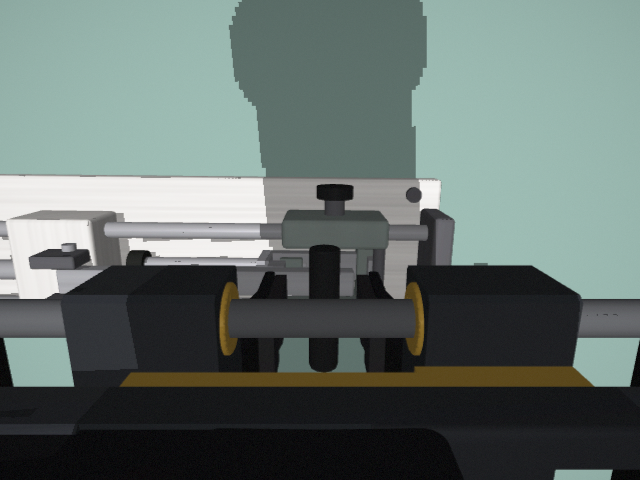

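The handle has stayed back at (323,305), free between the open fingers at (270) and (372), and the carriage is still drawn. Opening to 0.05 and going straight up.

```bash
python3 -m creep '[{"tx":0,"ty":0,"tz":0,"rx":0,"ry":0,"rz":0},{"tx":0,"ty":0,"tz":0,"rx":0,"ry":0,"rz":0},{"tx":0,"ty":0,"tz":-0.01,"rx":0,"ry":0,"rz":0},{"tx":0,"ty":0,"tz":-0.015,"rx":0,"ry":0,"rz":0},{"tx":0,"ty":0,"tz":-0.025,"rx":0,"ry":0,"rz":0},{"tx":0,"ty":0,"tz":-0.03,"rx":0,"ry":0,"rz":0},{"tx":0,"ty":0,"tz":-0.03,"rx":0,"ry":0,"rz":0},{"tx":0,"ty":0,"tz":-0.03,"rx":0,"ry":0,"rz":0},{"tx":0,"ty":0,"tz":-0.02,"rx":0,"ry":0,"rz":0},{"tx":0,"ty":0,"tz":0,"rx":0,"ry":0,"rz":0},{"tx":0,"ty":0,"tz":0,"rx":0,"ry":0,"rz":0}]' 0.05
python3 - <<'E'
from h import *
import cv2
c=env.read_camera("wrist")
b=c["pixels"][130:280,20:460,::-1];cv2.imwrite("pics/w15.png",cv2.resize(b,None,fx=1.8,fy=1.8,interpolation=2))
for n in("scene","side"): cv2.imwrite(f"pics/{n}15.png",env.read_camera(n)["pixels"][:,:,::-1])
a=(cv2.imread("pics/scene0.png"),cv2.imread("pics/scene15.png"))
print(env.get_obs()["force"])
import math
e=np.array([math.cos(math.radians(86.6)),math.sin(math.radians(86.6))])
E
```

```text
time_s: 16.38
tool_pos: [0.5327, -0.007, 0.2471]
tool_rot: [-180.0, -0.0, 176.6]
force: [0.7, 1.0, -0.7]
grip_width: 0.0503
[-1.18721255 -0.14433379 -0.62287996]
```

View pics/w15.png

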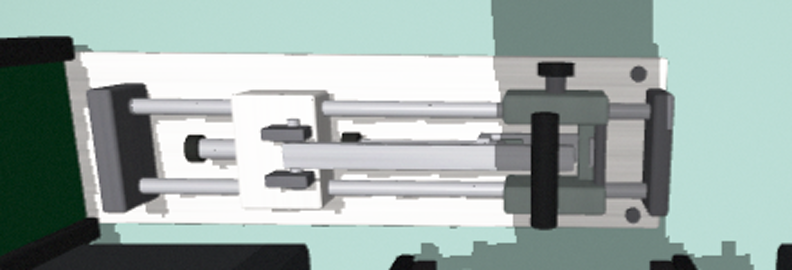

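View pics/scene15.png

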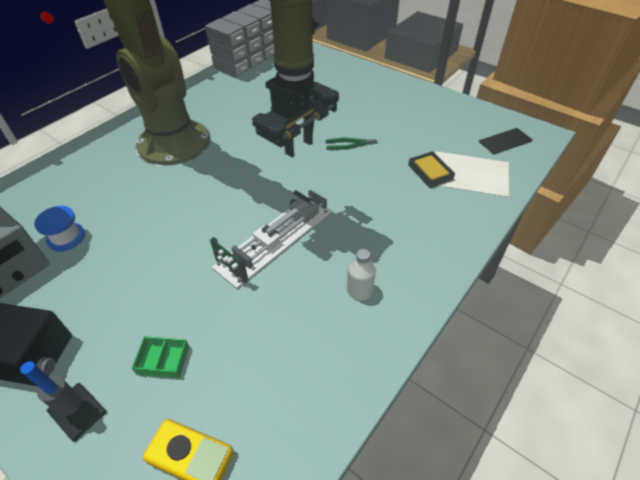

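The tapper is cocked by itself: handle at (545,170) over the block, carriage at (280,150) well back from the board, bystanders in their old places. A last numeric check, then I'll hand in.

```bash
python3 - <<'E'
from h import *
import math
c=env.read_camera("wrist")
e=np.array([math.cos(math.radians(86.6)),math.sin(math.radians(86.6)),0])
H=cast(c,(20+544.5/1.8,130+170/1.8),.075);print(H,(H-np.array([.5299,-.0505,0]))@e+.00195)
c2=env.read_camera("wrist");print(np.abs(c["pixels"].astype(int)-c2["pixels"])[150:260].mean())
env.sign_off()
E
```

```text
[ 0.53192214 -0.00745879  0.075     ] 0.04503538106649689
1.7575473484848485
the job is handed in; nothing more can be done
```

The tapper is cocked and holding by itself, and the job is handed in. I lifted the hook arm, drew it back about 3 mm past the tooth, and lowered it behind the tooth. I then eased it forward until the catch carried the spring, let go and went straight up clear.

- **Draw:** the last wrist picture gave about 45 mm, matching the roughly 45 mm I estimated for the hooked place at the start. The handle stayed back after I let go.
- **Hook arm:** in the last picture before release the nose lay against the tooth's rear face, with the handle at its level height. I did not measure the arm angle or the catch dip directly.
- **Stillness:** the two final pictures differed only slightly (mean 1.8 grey levels). They were only 0.05 s apart, so this is a weak check.
- **Buffer:** I saw it clear of the carriage at each check while drawing back, and no buffer push showed in the force.
- **Bystanders:** the bottle, tray, pliers and box looked unmoved in the final scene picture; this was judged by eye, not measured.
- **Disagreements:** the force readings were noisy, around 1 N. Just before release they showed 2–3 N forward and about 2 N down on the handle, and they fell to about zero once it was released.
- **Refused call:** my first move call was refused because its rows did not carry all six numbers. Nothing moved on that call.

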